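Fill the last bay and strike the box level

TASK

Fill the empty, cork-lined bay of the wooden packing box with the one tin from the rack that will lie below the rim. Lift that tin out of the rack by its ends, set it down flat on the bare planks and let go, then take it again by its long sides through the box's finger notches and lay it gently and flat in the bay, without dropping it. Then check the box by sliding the levelling bar from its parking end all the way to the other end, and leave everything else where it is.

Things in the scene. Friction and masses are not known exactly. Their poses are not given: they have to be found in the camera images.
- box: Pale wooden packing box fixed to the ledge, 58 (x) x 308 (y) x 40 mm high. Origin: centre of its underside; y along its length (left-right at yaw 0). Floor 6 mm thick. Three bays in a row at y = -70, 0, +70 mm, each 42 (x) x 62 (y) mm, 34 mm deep, parted by 8 mm dividers as high as the rim. Long walls 8 mm thick. Solid blocks fill the last 53 mm at each end.
- box_rim (a point): Centre of the box's mouth, at rim height, 40 mm above the ledge.
- box_notch (a point): Sill of the middle bay's finger notch in the -x long wall (box frame x -25, y 0, z 6 mm). Both long walls have one at the middle of every bay, 44 mm wide, open from the rim down to the sill, so fingers closing along the box's x can go down beside a tin. The bays' ends have no room for fingers.
- liner: Loose cork sheet 36 x 56 x 3 mm lying on the floor of the one empty bay: it marks the bay to fill. Which bay varies. Origin: centre of its underside, z up. The tin goes on top of it; the low tin's top is then 3 mm below the rim.
- low_tin: Plain aluminium tin, 36 (x) x 56 (y) x 28 mm high, about 0.12 kg: the one that fits below the rim. Origin: centre of its underside, z up. At the start it lies in a rack slot, its underside 6 mm above the ledge, its y along the slot.
- low_tin_top (a point): Centre of the low tin's top face, 28 mm above its underside.
- tall_tin: Plain aluminium tin of the same footprint but 46 mm high, in the other rack slot: too tall, it would stand out of the box. Leave it where it is. Origin: centre of its underside, z up. 
- rack: Wooden tin rack fixed to the ledge, 106 (x) x 52 (y) mm. Origin: centre of its underside, z up. Two slots along y at x = -24.5 and +24.5 mm, 41 mm wide, floor 6 mm thick, cheeks 8 mm thick, 32 mm high: they hide all but 2 mm of a low tin's long sides. The slots' ends are open: tins stick out there, so fingers closing along y can go right down. Which tin is in which slot varies.
- rack_clear (a point): Point on the bare planks beside the rack (rack frame y -135 mm, at ledge height): room there, about 120 x 100 mm, to set a tin down.
- bar (a joint): Levelling bar of aluminium, 76 (x) x 14 (y) x 10 mm, captive on the box and crossing it 1.5 mm above the rim; it slides along the box's +y. Value in m: 0 to 0.008 at the start (parked over the -y end block), 0.274 at the far stop. It slides with about 2 N of friction and a light drag, has no spring, stays where left, and is stopped by anything that protrudes.
- bar_knob (a point): Top centre of the bar's upright aluminium knob, 18 mm thick and 28 mm high, standing on the middle of the bar; the point is 79.5 mm above the ledge, the bar's top is 28 mm below it.
- packed_tin: Low tin (36 x 56 x 28 mm) already packed flat in another bay; leave it. Origin: centre of its underside, z up. 
- packed_shaker_mid (a point): Middle of an amber glass shaker, 31 mm thick and 56 mm long, lying already packed in another bay; leave it.
- grinder: Bystander, leave alone. Red plastic pepper grinder, 54 mm wide, 145 mm high. Origin: centre of its underside, z up. 
- shaker_a: Bystander, leave alone. Amber glass shaker with steel cap, 42 mm wide, 85 mm high. Origin: centre of its underside, z up. 
- shaker_b: Bystander, leave alone. The other standing amber shaker, same size. Origin: centre of its underside, z up. 
- dish: Bystander, leave alone. Shallow white melamine dish, 100 mm wide, 28 mm high. Origin: centre of its underside, z up. 
- funnel: Bystander, leave alone. Aluminium funnel standing mouth down, 84 mm wide, 85 mm high. Origin: centre of its underside, z up. 
Not all that is in view belongs to the job. What is shaped like the low_tin but turquoise is not meant.

How it is judged (in metres and radians):
On the way, in this order (a step that is already met when the one before it is completed fails the run):
1. the low tin stands flat on the bare planks, let go (height (world z) of low_tin below 0.003 m and angle between low_tin's own z axis and vertical below 0.06 rad and linear speed of low_tin below 0.02 m/s and contact force between the fingers and low_tin below 0.1 N), for 0.1 s.
2. the low tin lies flat in the lined bay below the rim, let go, with the bar still parked (horizontal distance between low_tin and liner below 0.012 m and angle between low_tin's own z axis and vertical below 0.06 rad and z of low_tin_top in the frame of box below 0.04 m and linear speed of low_tin below 0.02 m/s and contact force between the fingers and low_tin below 0.1 N and value of joint bar below 0.025 m), for 0.2 s.
3. the levelling bar has been slid to the far end (value of joint bar above 0.262 m), for 0.1 s.
At the end, for the whole second after the job is handed in: The low tin rests flat (within 0.06 rad) on the liner, centred on it within 12 mm, lengthwise within 0.2 rad, top below the rim; packed things and liner still lie in their bays; the levelling bar is within 12 mm of the far stop (over 0.262) (horizontal distance between low_tin and liner below 0.012 m and angle between low_tin's own z axis and vertical below 0.06 rad and z of low_tin_top in the frame of box below 0.04 m and linear speed of low_tin below 0.02 m/s and x of low_tin in the frame of box between -0.03 and 0.03 m and y of low_tin in the frame of box between -0.11 and 0.11 m and value of joint bar above 0.262 m and angle between the y axis of low_tin and the y axis of box, either way round below 0.2 rad and x of packed_tin in the frame of box between -0.03 and 0.03 m and y of packed_tin in the frame of box between -0.11 and 0.11 m and x of packed_shaker_mid in the frame of box between -0.03 and 0.03 m and y of packed_shaker_mid in the frame of box between -0.11 and 0.11 m and x of liner in the frame of box between -0.03 and 0.03 m and y of liner in the frame of box between -0.11 and 0.11 m and z of packed_tin in the frame of box below 0.012 m and z of packed_shaker_mid in the frame of box below 0.0245 m and z of liner in the frame of box below 0.01 m); the robot touches nothing.
It fails at once if the tin is dropped or flung into the box (moves faster than 0.35 m/s inside it) ((x of low_tin in the frame of box between -0.03 and 0.03 m and y of low_tin in the frame of box between -0.11 and 0.11 m) and z of low_tin in the frame of box below 0.035 m and linear speed of low_tin above 0.35 m/s).
It fails at once if another thing on the ledge or the tall tin is displaced by more than 30 mm (distance of any of grinder, shaker_a, shaker_b, dish, funnel, tall_tin from where it was at the start of the episode above 0.03 m).
It also fails if it takes over 62 s, if anything falls off the work surface, if the arm or the gripper's body presses on something with over 40 N, if the wrist force passes 120 N, or if a joint passes its speed limit or range.

ROBOT

A 6-joint arm with a two-finger parallel gripper is mounted at the origin on the work surface. World frame = base frame: x ahead of the robot, y to its left, z up, the work surface at z = 0. Lengths are in mm, angles in degrees, forces in N, time in s.
With the tool pointing down it reaches from about 425 to 925 mm from the base axis. Payload 12.5 kg.
Tool frame: the origin (TCP) lies midway between the tips of the shut fingers; the grasp point (between the pads) lies 19 mm behind it (bot.grip_depth is the distance from the TCP to the grasp point, in mm); z points along the fingers, y is the line along which they close (so a half turn about z gives the same grasp; the last joint's range is limited). The gripper opens to 85 mm and grips with 20 to 120 N. Pads are 22 mm wide; open, the fingers measure 114 mm over their backs; the gripper's body (76 mm by 85 mm) begins 54 mm behind the grasp point. The pads swing forward as they close: fully open they stand 13 mm farther back than shut.
Start: joints at [63.507, 28.126, 89.318, -0, 62.55, -6.05], TCP at [218.282, 585.66, 231.327] pointing down, gripper open.
Joint ranges: [-177.58, 177.58], [-47.91, 125.51], [2.72, 160], [-65.01, 245.01], [3.68, 167.84], [-153.87, 153.87]. Speed limits (degrees/s): [127.2, 127.2, 159.86, 180, 180, 180].

INTERFACE

Orientations are given as [roll, pitch, yaw] about the fixed x, y, z axes, in that order (R = Rz(yaw) Ry(pitch) Rx(roll)).
In Python, from cell import bot gives the robot as it stands.
- The arm moves only by the tool servo_tool, never from a script. Its argument "motion" is one flat list of numbers, 5 for each row, row after row: the finger opening in cm, from 0 to 8.54, then the shift along the tool's x, y, z in cm, then the turn about the tool's z in rad. In form: [grip, x, y, z, roll, grip, x, y, z, roll, ...]. A call has exactly 8 rows; each row shifts and turns the commanded pose from where the row before left it, along the tool's axes as they then stand; what a row does not reach is not made up. A row lasts 1/8 s, in which the tool goes at most 62.5 mm and 10.7 degrees, less where a joint would pass 70% of its speed; a pose out of reach is approached as far as the arm can. A call with a gripper value outside its range is refused whole. The fingers move at their own pace and stop on an object; "newtons" is the grip in N (left out, the last holds). Time passes only in rows, so rows that do not move let the fingers close, or fill a call up. It gives the time, the measured TCP pose, the force, the opening and the grip force at its end, in the units of the state.
- bot.observe(): the state, without advancing time (a new reading comes with each control period).
- bot.capture(name): name is "scene" or "top"; returns a dict with "image" (384x512x3 uint8, blue, green, red), "intrinsics" (3x3 intrinsics, pixels), "distortion" ([k1, k2, p1, p2, k3] as OpenCV has them; the pictures are not rectified), "extrinsics" (4x4, takes a point from camera to world coordinates). Camera axes: x right, y down, z forward; pixel columns grow to the right and rows downward; lengths in mm; the calibration is good to about 2 mm. A picture is of the moment at which its call begins. There is no depth.
- bot.job_done(): hands the job in; it is judged then, once.
The state is a dict: "t": time; "joints": joint angles; "joint_vel": joint speeds; "effort": joint torques, N m; "tool_pos": TCP position; "ee_rot": TCP orientation; "ft_force": force on the tool from outside, world axes, zero at the start; "ft_torque": the same for the moment, N m; "width": finger opening in mm; "grip_force": force on a finger pad.
Only numpy, scipy, OpenCV 4.12 (cv2) and the standard library are available. Lean on these libraries where they do the work, as an engineer would, in place of code of your own. Each camera call takes 0.05 s, during which the arm holds its last target. There are 200 camera calls.

## Working session

There is one attempt and no reset: what is moved stays moved. The work goes in short steps, Python scripts to look and compute and a tool call to move; the robot and the scene stay as the last step left them, time stands still between calls to the robot, and variables do not carry over. Pictures are saved under pics/ and viewed, at most 10 in all, crops included, and the job is handed in when it is done.

Besides the shell and the picture viewer there is one more tool, called after "Request:" by a JSON object that holds its "name" and its "arguments". servo_tool: Moves the arm, as the interface text tells. Its arguments: {"type":"object","properties":{"motion":{"type":"array","items":{"type":"number"}},"newtons":{"type":"number"}},"required":["motion"]}

```bash
mkdir -p pics; ls; python3 - <<'E'
from cell import bot
import cv2,json
import numpy as np
for n in("scene","top"):
    c=bot.capture(n); cv2.imwrite(f"pics/{n}0.png",c["image"])
    np.savez(f"{n}0.npz",**{k:np.array(v) for k,v in c.items()})
    print(n,np.round(c["extrinsics"],3).tolist(),np.round(c["intrinsics"],1).tolist())
s=bot.observe();print(s["t"],s["tool_pos"],s["ee_rot"],s["width"])
E
```

```text
pics
scene [[-0.548, 0.525, -0.651, 1224.077], [0.836, 0.346, -0.425, 409.153], [0.002, -0.778, -0.629, 719.142], [0.0, 0.0, 0.0, 1.0]] [[453.3, 0.0, 258.8], [0.0, 453.3, 196.1], [0.0, 0.0, 1.0]]
top [[-0.014, -0.987, 0.161, 419.566], [-0.999, 0.019, 0.029, -37.884], [-0.031, -0.16, -0.987, 1026.393], [0.0, 0.0, 0.0, 1.0]] [[391.7, 0.0, 253.0], [0.0, 391.7, 195.8], [0.0, 0.0, 1.0]]
0.1 [218.18499748 585.47405311 230.78669684] [-1.79944404e+02 -5.88739170e-03  1.59557909e+02] 85.59368835313042
```

View pics/scene0.png

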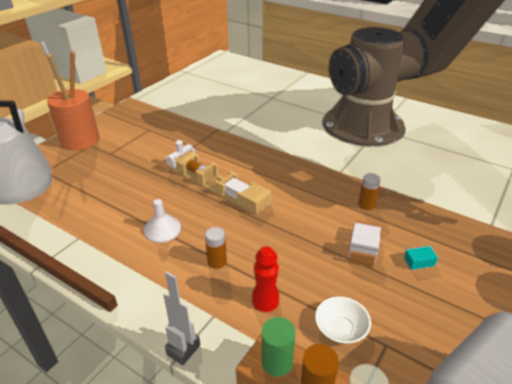

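View pics/top0.png

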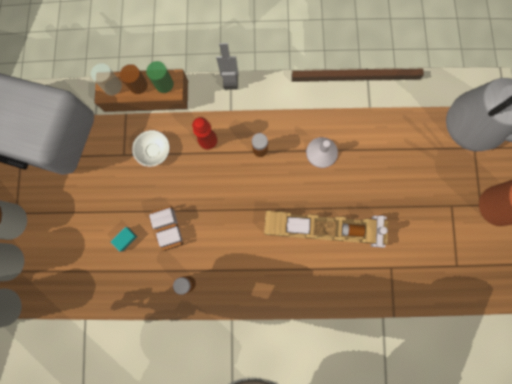

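The scene and top views show the box at top (325,228). The bar is parked at its right (-y) end (380,230), the packed tin is at (298,226), the lying shaker at (355,230), and the middle bay at (326,228) looks empty. The rack is at top (165,228) with tins at (162,217) and (168,237). The turquoise decoy is at (123,239).

```bash
cat > h.py <<'E'
import numpy as np,cv2
def load(n): return dict(np.load(n))
def ray(c,px,z):
    u=cv2.undistortPoints(np.array([[px]],float),c["intrinsics"],c["distortion"])[0,0]
    E=c["extrinsics"];d=E[:3,:3]@[u[0],u[1],1];o=E[:3,3]
    return o+d*(z-o[2])/d[2]
def proj(c,P):
    E=np.linalg.inv(c["extrinsics"]);r,_=cv2.Rodrigues(E[:3,:3])
    return cv2.projectPoints(np.array(P,float).reshape(-1,1,3),r,E[:3,3],c["intrinsics"],c["distortion"])[0][:,0]
E
python3 - <<'E'
from h import *
t=load("top0.npz");s=load("scene0.npz")
def cr(c,x,y,w,h,W,H): return cv2.resize(c["image"][y:y+h,x:x+w],(W,H),interpolation=cv2.INTER_CUBIC)
a=np.hstack([cr(s,340,220,50,37,400,296),cr(t,140,200,50,37,400,296)])
b=np.hstack([cr(s,160,135,115,85,400,296),cr(t,258,180,136,100,400,296)])
cv2.imwrite("pics/crop1.png",np.vstack([a,b]))
for px in[(162,217),(168,237)]: print(ray(t,px,40))
for px in[(325,228)]: print(ray(t,px,40))
E
```

```text
[529.7266746  224.37541721  40.        ]
[478.48640717 207.8827069   40.        ]
[ 494.67230945 -188.91005747   40.        ]
```

View pics/crop1.png

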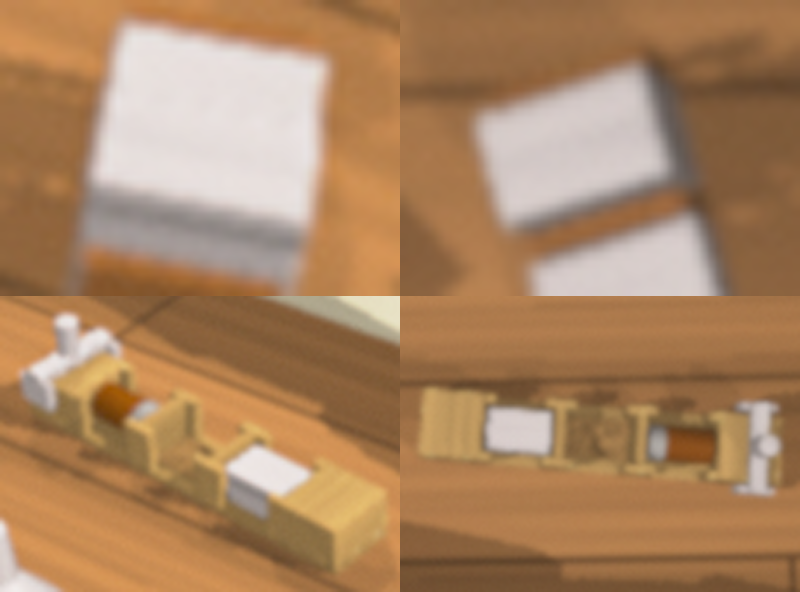

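The crop shows these candidates at top view:
- **Upper tin (162,217), the +x slot:** it shows about 18-20 mm of grey wall above the cheek in the scene view and partly occludes the other tin, so it is the tall tin.
- **Lower tin (168,237), the -x slot:** no wall is visible, so it is the low tin.
- **(123,239):** turquoise, so not meant.

The middle bay shows the cork. Next I measure sizes and poses.

```bash
python3 - <<'E'
from h import *
t=load("top0.npz")
im=t["image"];hsv=cv2.cvtColor(im,cv2.COLOR_BGR2HSV)
big=cv2.resize(hsv,None,fx=4,fy=4,interpolation=cv2.INTER_LINEAR)
m=((big[...,1]<50)&(big[...,2]>165)).astype(np.uint8)
def rect(msk,x0,y0,x1,y1,z,amin=800):
    q=np.zeros_like(msk);q[4*y0:4*y1,4*x0:4*x1]=msk[4*y0:4*y1,4*x0:4*x1]
    for c in cv2.findContours(q,0,1)[0]:
        if cv2.contourArea(c)<amin: continue
        b=cv2.boxPoints(cv2.minAreaRect(c))
        b=(b+.5)/4-.5
        P=np.array([ray(t,p,z)[:2] for p in b]);e=np.roll(P,-1,0)-P
        L=np.linalg.norm(e,axis=1);k=e[L.argmax()]
        print(z,"px",b.mean(0).round(1),"c",P.mean(0).round(1),"size",L[:2].round(1),"yaw of long",np.degrees(np.arctan2(k[1],k[0])).round(1))
for z in(34,52): rect(m,145,205,188,250,z)
print("box tin");rect(m,283,212,314,240,34)
print("bar");rect(m,366,210,392,250,50)
# wooden box pale
w=((big[...,0]>=13)&(big[...,0]<=26)&(big[...,1]>80)&(big[...,2]>150)).astype(np.uint8)
print(hsv[225,275],hsv[225,340],hsv[226,369],hsv[262,320],hsv[190,320])
E
```

```text
34 px [167.8 236.3] c [480.6 209.9] size [55.6 36.3] yaw of long -73.1
34 px [161.  217.9] c [528.2 228.6] size [57.  36.8] yaw of long -72.8
52 px [167.8 236.3] c [479.5 205.4] size [54.6 35.6] yaw of long -73.1
52 px [161.  217.9] c [526.2 223.7] size [56.  36.2] yaw of long -72.8
box tin
34 px [298. 225.] c [ 504.  -121.9] size [37.7 57.8] yaw of long -96.2
bar
50 px [379.7 230.8] c [ 484.5 -323.2] size [77.3 33.2] yaw of long 173.3
[ 18 128 188] [ 18 127 179] [ 18 127 189] [ 14 143 178] [ 14 142 174]
```

```bash
cat >> h.py <<'E'
def plan(p0,a0,p1,a1,n):
    "rows x,y,z(cm),roll for an even move; tool down"
    d=(np.array(p1,float)-p0)/n/10;da=np.radians(a1-a0)/n;o=[]
    for i in range(n):
        a=np.radians(a0)+da*i;c,s=np.cos(a),np.sin(a)
        o.append([round(c*d[0]+s*d[1],2),round(s*d[0]-c*d[1],2),round(-d[2],2),round(-da,3)])
    print(o)
E
python3 - <<'E'
from h import *
plan([218.3,585.7,231.3],159.56,[480.6,209.9,80],196.9,8)
t=load("top0.npz");hsv=cv2.cvtColor(t["image"],cv2.COLOR_BGR2HSV)
big=cv2.resize(hsv,None,fx=4,fy=4,interpolation=cv2.INTER_LINEAR)
m=((big[...,0]>=16)&(big[...,0]<=24)&(big[...,1]>90)&(big[...,2]>150)).astype(np.uint8)
# end blocks' top faces
for n,(x0,x1) in dict(plusY=(258,286),minusY=(362,374)).items():
    q=np.zeros_like(m);q[4*205:4*250,4*x0:4*x1]=m[4*205:4*250,4*x0:4*x1]
    q=cv2.morphologyEx(q,cv2.MORPH_OPEN,np.ones((9,9)))
    c=max(cv2.findContours(q,0,1)[0],key=cv2.contourArea)
    b=(cv2.boxPoints(cv2.minAreaRect(c))+.5)/4-.5
    P=np.array([ray(t,p,40)[:2] for p in b])
    print(n,b.round(1).tolist(),P.round(1).tolist(),P.mean(0).round(1),np.linalg.norm(np.roll(P,-1,0)-P,axis=1).round(1))
# liner predicted vs image
o=np.array([496.4,-191.5]);a=np.radians(-6.4);R=np.array([[np.cos(a),-np.sin(a)],[np.sin(a),np.cos(a)]])
C=[(-29,154),(29,154),(29,-154),(-29,-154)];D=[np.r_[o+R@c,40] for c in C]
v=cv2.resize(t["image"],None,fx=4,fy=4,interpolation=cv2.INTER_CUBIC)
for z in(0,):
    for k in [C,*[[(-21,y-31),(-21,y+31),(21,y+31),(21,y-31)] for y in(-70,0,70)]]:
        pp=((proj(t,[np.r_[o+R@c,40] for c in k])+.5)*4-.5)
        cv2.polylines(v,[pp.round().astype(int)],1,(255,0,0),1)
cv2.imwrite("pics/box1.png",v[780:1050,1020:1620])
E
```

```text
[[np.float64(-4.71), np.float64(-3.26), np.float64(1.89), np.float64(-0.081)], [np.float64(-4.43), np.float64(-3.63), np.float64(1.89), np.float64(-0.081)], [np.float64(-4.12), np.float64(-3.98), np.float64(1.89), np.float64(-0.081)], [np.float64(-3.78), np.float64(-4.3), np.float64(1.89), np.float64(-0.081)], [np.float64(-3.42), np.float64(-4.59), np.float64(1.89), np.float64(-0.081)], [np.float64(-3.04), np.float64(-4.86), np.float64(1.89), np.float64(-0.081)], [np.float64(-2.63), np.float64(-5.09), np.float64(1.89), np.float64(-0.081)], [np.float64(-2.21), np.float64(-5.29), np.float64(1.89), np.float64(-0.081)]]
plusY [[263.8999938964844, 210.39999389648438], [285.3999938964844, 210.39999389648438], [285.3999938964844, 235.60000610351562], [263.8999938964844, 235.60000610351562]] [[542.1, -36.3], [541.1, -90.7], [477.4, -89.0], [478.3, -35.1]] [509.7 -62.8] [54.4 63.8 53.9 63.9]
minusY [[361.6000061035156, 218.10000610351562], [373.3999938964844, 218.10000610351562], [373.3999938964844, 242.60000610351562], [361.6000061035156, 242.60000610351562]] [[517.8, -282.3], [517.2, -311.9], [455.8, -308.2], [456.4, -278.8]] [ 486.8 -295.3] [29.7 61.5 29.4 61.5]
```

View pics/box1.png

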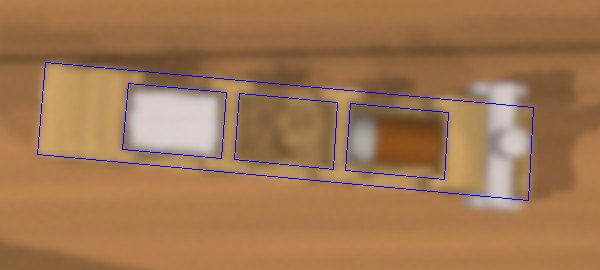

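The drawn box outline at centre (496,-191.5), yaw -6.4°, matches the rim and bay edges in the picture. The middle bay holds the cork at crop pixel (286,131). I start moving now.

Request:
{"name": "servo_tool", "arguments": {"motion": [8.5,-4.71,-3.26,1.89,-0.081,8.5,-4.43,-3.63,1.89,-0.081,8.5,-4.12,-3.98,1.89,-0.081,8.5,-3.78,-4.3,1.89,-0.081,8.5,-3.42,-4.59,1.89,-0.081,8.5,-3.04,-4.86,1.89,-0.081,8.5,-2.63,-5.09,1.89,-0.081,8.5,-2.21,-5.29,1.89,-0.084], "newtons": 30}}

```text
t: 1.1
tool_pos: [480.7, 207.7, 79.4]
ee_rot: [180.0, -0.0, -163.0]
ft_force: [1.0, 0.9, 0.3]
width: 85.1
grip_force: 0.0
```

Request:
{"name": "servo_tool", "arguments": {"motion": [8.5,0,0,1.5,0,8.5,0,0,2,0,8.5,0,0,2,0,8.5,0,0,1.2,0,8.5,0,0,0.6,0,8.5,0,0,0.3,0,8.5,0,0,0,0,8.5,0,0,0,0]}}

```text
t: 2.1
tool_pos: [480.0, 209.4, 4.5]
ee_rot: [180.0, 0.0, -163.1]
ft_force: [0.3, -0.6, 0.1]
width: 84.6
grip_force: 0.0
```

Request:
{"name": "servo_tool", "arguments": {"motion": [5,0,0,0,0,5,0,0,0,0,5,0,0,0,0,5,0,0,0,0,5,0,0,0,0,5,0,0,0,0,5,0,0,0,0,5,0,0,0,0], "newtons": 30}}

```text
t: 3.1
tool_pos: [480.0, 209.4, 4.4]
ee_rot: [180.0, 0.0, -163.1]
ft_force: [-1.5, -1.7, 5.7]
width: 55.2
grip_force: 32.1
```

Request:
{"name": "servo_tool", "arguments": {"motion": [5,0,0,-0.5,0,5,0,0,-1.5,0,5,0,0,-2,0,5,0,0,-1,0,5,-0.5,-2.4,0,0,5,-0.8,-4,0,0,5,-0.8,-4,0,0,5,-0.4,-3,0,0], "newtons": 40}}

```text
t: 4.1
tool_pos: [543.4, 86.9, 54.4]
ee_rot: [-180.0, 0.0, -163.2]
ft_force: [0.1, 0.8, -0.5]
width: 55.2
grip_force: 43.3
```

Request:
{"name": "servo_tool", "arguments": {"motion": [5,0,0,1,0,5,0,0,2,0,5,0,0,1.4,0,5,0,0,0.6,0,5,0,0,0.3,0,5,0,0,0.15,0,5,0,0,0,0,5,0,0,0,0]}}

```text
t: 5.1
tool_pos: [542.8, 88.4, -0.1]
ee_rot: [-180.0, 0.0, -163.1]
ft_force: [0.7, 0.3, -0.3]
width: 55.2
grip_force: 43.3
```

```bash
python3 - <<'E'
from cell import bot
import cv2,numpy as np
a=bot.capture("scene");b=bot.capture("top")
f=lambda i:cv2.resize(i,(400,300),interpolation=cv2.INTER_CUBIC)
cv2.imwrite("pics/set1.png",np.hstack([f(a["image"][165:285,290:450]),f(b["image"][170:290,130:290])]))
E
```

```text
(no output)
```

View pics/set1.png

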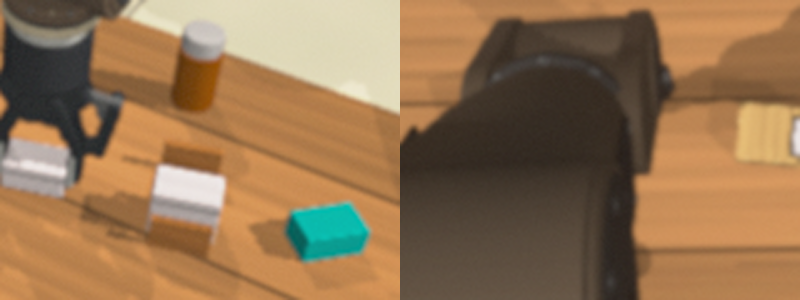

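The left half shows the low tin held in the fingers at crop (38,165) and the tall tin alone in the rack at (187,190). I lower the last 1.5–2 mm in small rows.

Request:
{"name": "servo_tool", "arguments": {"motion": [5,0,0,0.05,0,5,0,0,0.05,0,5,0,0,0.05,0,5,0,0,0,0,5,0,0,0,0,5,0,0,0,0,5,0,0,0,0,5,0,0,0,0]}}

```text
t: 6.2
tool_pos: [542.7, 88.3, -1.5]
ee_rot: [-180.0, 0.0, -163.1]
ft_force: [-1.0, -0.4, 5.2]
width: 55.4
grip_force: 44.1
```

Request:
{"name": "servo_tool", "arguments": {"motion": [6,0,0,0,0,7,0,0,0,0,8.5,0,0,0,0,8.5,0,0,0,0,8.5,0,0,-1,0,8.5,0,0,-2,0,8.5,0,0,-3,0,8.5,0,0,-3,0]}}

```text
t: 7.2
tool_pos: [542.6, 88.4, 89.6]
ee_rot: [180.0, 0.0, -163.1]
ft_force: [-0.3, 0.0, -0.6]
width: 84.8
grip_force: 0.0
```

Request:
{"name": "servo_tool", "arguments": {"motion": [8.5,0,0,0,0.18,8.5,0,0,0,0.18,8.5,0,0,0,0.18,8.5,0,0,0,0.18,8.5,0,0,0,0.18,8.5,0,0,0,0.18,8.5,0,0,0,0.18,8.5,0,0,0,0.18]}}

```text
t: 8.2
tool_pos: [542.6, 88.4, 88.8]
ee_rot: [180.0, 0.0, 114.0]
ft_force: [-0.4, 0.3, 0.6]
width: 84.8
grip_force: 0.0
```

```bash
python3 - <<'E'
from cell import bot
import cv2,numpy as np
from h import *
a=bot.capture("scene")
np.savez("scene1.npz",**{k:np.array(v) for k,v in a.items()})
print(proj(a,[[542.7,88.3,28]]),bot.observe()["tool_pos"])
cv2.imwrite("pics/set2.png",cv2.resize(a["image"][165:285,250:410],(800,600),interpolation=cv2.INTER_CUBIC))
E
```

```text
[[305.11413067 226.7230508 ]] [542.6617852   88.39781676  88.77734379]
```

View pics/set2.png

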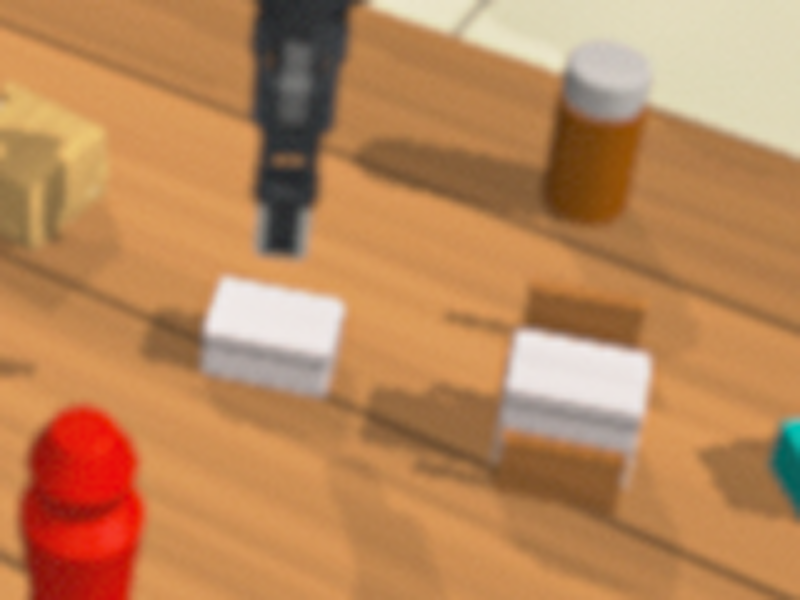

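The picture shows the low tin standing flat on the planks at crop (273,340), its top centre about 1 px from the predicted spot. I regrasp it by its long sides.

Request:
{"name": "servo_tool", "arguments": {"motion": [8.5,0,0,1.5,0.124,8.5,0,0,2,0,8.5,0,0,2,0,8.5,0,0,1.5,0,8.5,0,0,1,0,8.5,0,0,0.5,0,8.5,0,0,0,0,8.5,0,0,0,0]}}

```text
t: 9.25
tool_pos: [542.8, 88.4, 3.5]
ee_rot: [180.0, 0.0, 107.3]
ft_force: [0.1, 0.4, -0.5]
width: 85.0
grip_force: 0.0
```

Request:
{"name": "servo_tool", "arguments": {"motion": [5,0,0,0,0,4,0,0,0,0,3,0,0,0,0,3,0,0,0,0,3,0,0,0,0,3,0,0,0,0,3,0,0,0,0,3,0,0,0,0], "newtons": 30}}

```text
t: 10.25
tool_pos: [542.8, 88.4, 3.3]
ee_rot: [180.0, 0.0, 107.2]
ft_force: [-1.0, 0.4, 5.5]
width: 35.4
grip_force: 30.7
```

```bash
python3 - <<'E'
from h import *
from cell import bot
s=bot.observe();p=s["tool_pos"];print(p,s["ee_rot"],s["width"])
plan([p[0],p[1],p[2]+80],106.9,[496.4,-191.5,p[2]+80],83.6,6)
E
```

```text
[542.75144644  88.37551138   3.34040058] [1.79974306e+02 2.50321990e-03 1.07248158e+02] 35.37880656620388
[[np.float64(-4.24), np.float64(-2.1), np.float64(-0.0), np.float64(0.068)], [np.float64(-4.37), np.float64(-1.8), np.float64(-0.0), np.float64(0.068)], [np.float64(-4.48), np.float64(-1.5), np.float64(-0.0), np.float64(0.068)], [np.float64(-4.57), np.float64(-1.2), np.float64(-0.0), np.float64(0.068)], [np.float64(-4.64), np.float64(-0.88), np.float64(-0.0), np.float64(0.068)], [np.float64(-4.69), np.float64(-0.57), np.float64(-0.0), np.float64(0.068)]]
```

Request:
{"name": "servo_tool", "arguments": {"motion": [3,0,0,-1,0,3,0,0,-2,0,3,0,0,-3,0,3,0,0,-2,0,3,-4.24,-2.1,0,0.068,3,-4.37,-1.8,0,0.068,3,-4.48,-1.5,0,0.068,3,-4.57,-1.2,0,0.07], "newtons": 40}}

```text
t: 11.25
tool_pos: [512.3, -99.7, 83.5]
ee_rot: [180.0, -0.0, 91.4]
ft_force: [0.9, -1.0, -1.4]
width: 34.9
grip_force: 40.8
```

Request:
{"name": "servo_tool", "arguments": {"motion": [3,-4.64,-0.88,0,0.07,3,-4.69,-0.57,0,0.07,3,0,0,1,0,3,0,0,1,0,3,0,0,0,0,3,0,0,0,0,3,0,0,0,0,3,0,0,0,0]}}

```text
t: 12.25
tool_pos: [497.7, -191.4, 63.3]
ee_rot: [180.0, 0.0, 83.6]
ft_force: [-0.1, -0.4, -0.6]
width: 35.1
grip_force: 40.8
```

```bash
python3 - <<'E'
from cell import bot
from h import *
a=bot.capture("scene");b=bot.capture("top")
s=bot.observe();print(s["tool_pos"],s["ee_rot"],s["width"])
p=s["tool_pos"];v=cv2.resize(a["image"][125:225,160:280],(720,600),interpolation=cv2.INTER_CUBIC)
o=np.array([496.4,-191.5]);g=np.radians(-6.4);R=np.array([[np.cos(g),-np.sin(g)],[np.sin(g),np.cos(g)]])
def dr(c0,k,z,col):
    q=(proj(a,[np.r_[c0+R@c,z] for c in k])-[160,125]+.5)*6-.5
    cv2.polylines(v,[q.round().astype(int)],1,col,1)
B=lambda y,w,h:[(-w,y-h),(-w,y+h),(w,y+h),(w,y-h)]
for y in(-70,0,70): dr(o,B(y,21,31),40,(255,0,0))
dr(o,B(0,29,154),40,(255,0,0))
zb=p[2]-3.3
dr(p[:2],B(0,18,28),zb,(0,0,255));dr(p[:2],B(0,18,28),zb+28,(0,255,0))
cv2.imwrite("pics/hov.png",v)
E
```

```text
[ 497.58356137 -191.49314626   63.2274083 ] [1.79984833e+02 4.57353987e-04 8.35348213e+01] 35.27931765503256
```

View pics/hov.png

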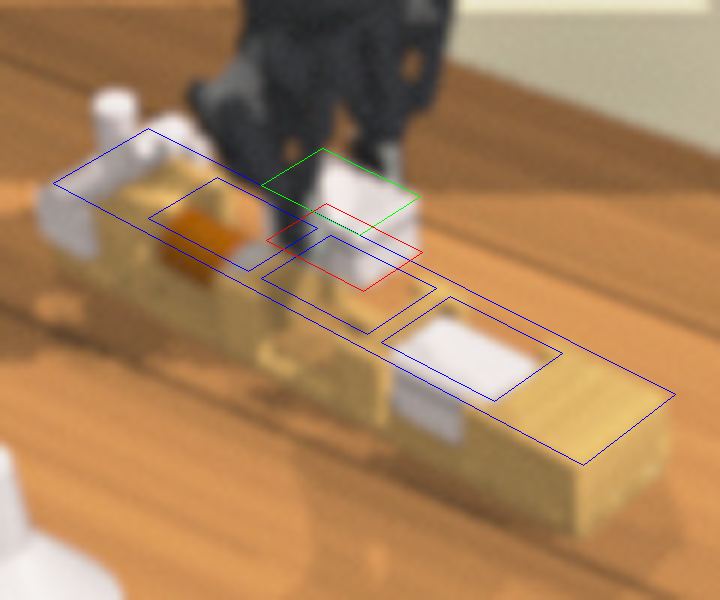

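The overlay shows the held tin at crop (365,225) and the bay outlines within about 1 mm of the real ones, so the alignment is good. I descend carefully.

Request:
{"name": "servo_tool", "arguments": {"motion": [3,-0.05,-0.06,0.5,0,3,0,0,0.5,0,3,0,0,0.5,0,3,0,0,0.5,0,3,0,0,0.3,0,3,0,0,0.3,0,3,0,0,0,0,3,0,0,0,0]}}

```text
t: 13.35
tool_pos: [496.9, -192.0, 37.1]
ee_rot: [180.0, -0.0, 83.5]
ft_force: [0.8, -0.8, -1.4]
width: 35.6
grip_force: 40.8
```

Underside is about 34 mm up, inside the bay, with no contact. I continue.

Request:
{"name": "servo_tool", "arguments": {"motion": [3,0,0,0.4,0,3,0,0,0.4,0,3,0,0,0.4,0,3,0,0,0.4,0,3,0,0,0.3,0,3,0,0,0.2,0,3,0,0,0.1,0,3,0,0,0,0]}}

```text
t: 14.35
tool_pos: [496.9, -192.0, 15.0]
ee_rot: [180.0, -0.0, 83.5]
ft_force: [1.7, -0.5, -1.9]
width: 35.4
grip_force: 40.8
```

Request:
{"name": "servo_tool", "arguments": {"motion": [3,0,0,0.05,0,3,0,0,0.05,0,3,0,0,0.05,0,3,0,0,0.05,0,3,0,0,0.05,0,3,0,0,0.03,0,3,0,0,0,0,3,0,0,0,0]}}

```text
t: 15.35
tool_pos: [496.9, -192.0, 12.4]
ee_rot: [180.0, -0.0, 83.5]
ft_force: [0.5, -0.1, 3.2]
width: 35.2
grip_force: 41.3
```

Request:
{"name": "servo_tool", "arguments": {"motion": [4,0,0,0,0,5,0,0,0,0,6,0,0,0,0,6,0,0,0,0,6,0,0,-0.5,0,6,0,0,-1.5,0,6,0,0,-3,0,6,0,0,-4,0]}}

```text
t: 16.35
tool_pos: [496.6, -191.8, 103.7]
ee_rot: [-180.0, -0.0, 83.5]
ft_force: [-0.0, -0.9, 0.5]
width: 59.9
grip_force: 0.0
```

Request:
{"name": "servo_tool", "arguments": {"motion": [3,0,0,-3,0,0,0,0,-3,0,0,5,0,0,0,0,5,0,0,0,0,0,0,0,0,0,0,0,0,0,0,0,0,0,0,0,0,0,0,0]}}

```text
t: 17.35
tool_pos: [508.0, -93.5, 162.3]
ee_rot: [-180.0, -0.0, 83.5]
ft_force: [-0.2, -0.2, 0.3]
width: -0.0
grip_force: 0.0
```

```bash
python3 - <<'E'
from cell import bot
from h import *
t=load("top0.npz");k=ray(t,(382.9,230.1),79.5);o=np.array([496.4,-191.5]);g=np.radians(-6.4);R=np.array([[np.cos(g),-np.sin(g)],[np.sin(g),np.cos(g)]])
print("knob",k,"box frame",R.T@(k[:2]-o), "start -170:",o+R@[0,-177])
a=bot.capture("scene");s=bot.observe();print(s["tool_pos"],s["ee_rot"])
print(proj(a,[[496.9,-192,37]]))
cv2.imwrite("pics/placed.png",cv2.resize(a["image"][125:225,160:280],(720,600),interpolation=cv2.INTER_CUBIC))
E
```

```text
knob [ 483.84914093 -322.2243218    79.5       ] box frame [   2.09905946 -131.30866812] start -170: [ 476.669999   -367.39692169]
[508.0495933  -93.35321341 162.24856879] [-1.79996599e+02 -4.58321033e-03  8.34612260e+01]
[[217.40102821 172.77140799]]
```

View pics/placed.png

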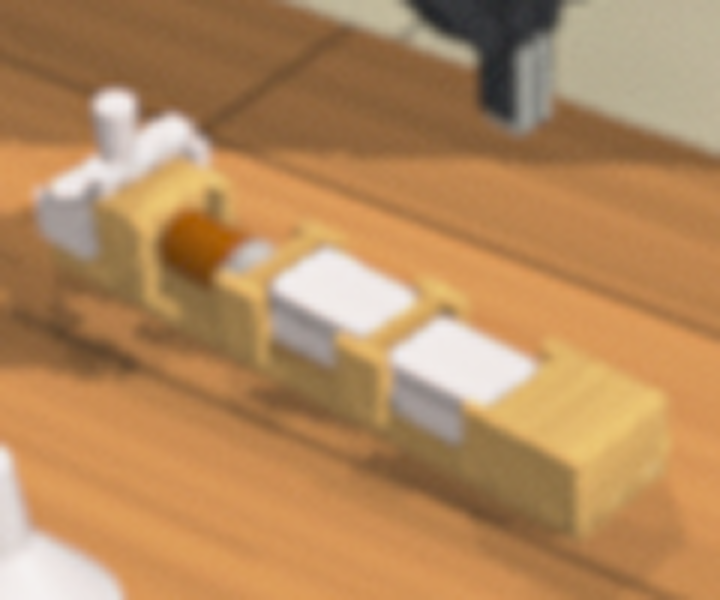

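The picture shows the low tin lying flat in the middle bay at crop (345,292), below the rim like its neighbour at (465,360). The bar is still parked, with its knob at (115,125). Now I go behind the knob.

Request:
{"name": "servo_tool", "arguments": {"motion": [0,-4,0,0,0,0,-5,0,0,0,0,-5,0,0,0,0,-5,0.1,0,0,0,-5,0,0,0,0,-3.9,0,0,0,0,0,0,0,0,0,0,0,0,0]}}

```text
t: 18.4
tool_pos: [477.3, -369.7, 162.0]
ee_rot: [-180.0, -0.0, 83.5]
ft_force: [-0.0, 0.5, -0.2]
width: 0.1
grip_force: 0.0
```

Request:
{"name": "servo_tool", "arguments": {"motion": [0,0,0,2,0,0,0,0,3,0,0,0,0,3,0,0,0,0,1.5,0,0,0,0,0.7,0,0,0,0,0,0,0,0,0,0,0,0,0,0,0,0]}}

```text
t: 19.4
tool_pos: [477.8, -370.2, 61.0]
ee_rot: [179.9, 0.0, 83.5]
ft_force: [0.2, 1.0, -0.0]
width: 0.3
grip_force: 0.0
```

Request:
{"name": "servo_tool", "arguments": {"motion": [0,1.5,0,0,0,0,1,0,0,0,0,1,0,0,0,0,1.5,0,0,0,0,1.5,0,0,0,0,1.5,0,0,0,0,1.5,0,0,0,0,1.5,0,0,0]}}

```text
t: 20.4
tool_pos: [490.1, -259.6, 60.2]
ee_rot: [-180.0, -0.0, 83.5]
ft_force: [-2.7, -1.3, -0.4]
width: 0.1
grip_force: 1.3
```

Request:
{"name": "servo_tool", "arguments": {"motion": [0,1.5,0,0,0,0,2,0,0,0,0,2,0,0,0,0,2,0,0,0,0,2,0,0,0,0,2,0,0,0,0,2,0,0,0,0,1.5,0,0,0]}}

```text
t: 21.4
tool_pos: [507.1, -110.2, 60.3]
ee_rot: [-180.0, -0.0, 83.6]
ft_force: [-1.7, -2.2, 0.1]
width: 0.0
grip_force: 1.3
```

Request:
{"name": "servo_tool", "arguments": {"motion": [0,1,0,0,0,0,0.8,0,0,0,0,0.6,0,0,0,0,0.4,0,0,0,0,0.3,0,0,0,0,0.2,0,0,0,0,0.1,0,0,0,0,0,0,0,0]}}

```text
t: 22.4
tool_pos: [510.9, -77.8, 60.3]
ee_rot: [180.0, -0.0, 83.5]
ft_force: [-0.8, -0.8, 0.2]
width: 0.1
grip_force: 0.1
```

Request:
{"name": "servo_tool", "arguments": {"motion": [0,0.1,0,0,0,0,0.1,0,0,0,0,0.1,0,0,0,0,0.05,0,0,0,0,0,0,0,0,0,0,0,0,0,0,0,0,0,0,0,0,0,0,0]}}

```text
t: 23.4
tool_pos: [511.2, -75.3, 60.3]
ee_rot: [180.0, 0.1, 83.5]
ft_force: [-1.9, -10.9, -0.5]
width: -0.1
grip_force: 5.7
```

The force has risen to 11 N at the predicted end position, so the bar is at the far stop. I back off and lift.

Request:
{"name": "servo_tool", "arguments": {"motion": [0,-0.5,0,0,0,0,-2,0,0,0,0,0,0,-3,0,0,0,0,-5,0,0,0,0,-5,0,0,-5,0,0,0,0,-5,0,0,0,0,0,0,0,0]}}

```text
t: 24.4
tool_pos: [496.8, -201.0, 190.3]
ee_rot: [180.0, 0.0, 83.3]
ft_force: [0.2, 0.2, -0.3]
width: 0.3
grip_force: 0.0
```

```bash
python3 - <<'E'
from cell import bot
from h import *
a=bot.capture("scene");b=bot.capture("top")
print(bot.observe()["tool_pos"])
f=lambda i:cv2.resize(i,(400,300),interpolation=cv2.INTER_CUBIC)
cv2.imwrite("pics/end.png",np.hstack([f(a["image"][135:225,160:280]),f(b["image"][180:282,258:394])]))
E
```

```text
[ 496.887202   -198.621189    190.13490698]
```

View pics/end.png

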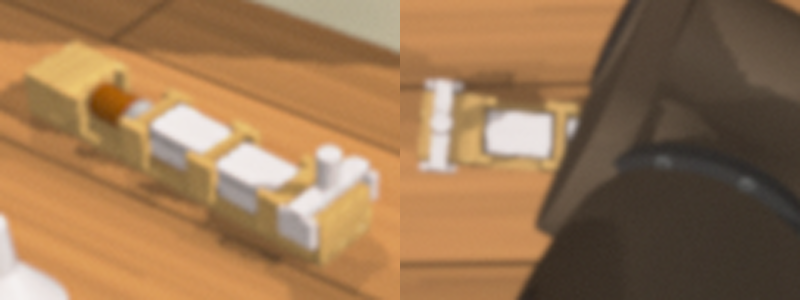

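The bar is at the far end, with its knob at crop (328,165). The low tin lies flat in the middle bay at (190,135), and everything else is in place.

```bash
python3 -c "
from cell import bot
print(bot.job_done())"
```

```text
the job is handed in; nothing more can be done
None
```

I put the low tin flat in the middle bay, after setting it down and regrasping it by its long sides, slid the levelling bar to its far stop, and handed the job in; no verdict came back.

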